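Load an empty spool on the winder under the magnifier lamp

TASK

The magnifier lamp hangs over the little winder: swing its arm well clear of the winder, to either side, and leave it there. Then put the tall empty spool over the winder's upright spindle, lowering it all the way onto the plate before you let go (do not drop it on). Leave the other things on the table where they are.

Things in the scene. Friction and masses are not known exactly. Their poses are not given: they have to be found in the camera images.
- spool: the tall empty spool: grey plastic, two round flanges 56 mm in diameter and 6 mm thick on a 36 mm barrel, 50 mm tall in all, with a 22 mm hole right through along its axis; it stands upright on one flange, alone on the left or right of the winder. About 60 g. Origin at the centre of its underside, z up along its axis. Both ends are alike
- spool_mid (a point): the point on the tall spool's axis half way up, 25 mm above its underside
- winder: fixed plywood box 150 (x) by 120 (y) by 35 mm high that carries, at its centre, an aluminium plate 64 mm in diameter and 8 mm thick (top 43 mm above the table) and an upright steel spindle 16 mm in diameter that stands 58 mm above the plate, its last 10 mm tapered to 6 mm. Origin under the spindle at table height, z up
- winder_seat (a point): centre of the top of the winder's plate, on the spindle's axis, 43 mm above the table, where the spool's underside comes to rest
- lamp_arm (a joint): swing of the magnifier lamp's arm about its upright post, rad, -1.7 to 1.7; positive is anticlockwise seen from above; at about 0 the head hangs over the winder. It moves with a light push of about 2 N at the head and stays where it is left
- lamp_head (a point): centre of the lamp's magnifier head: a black ring 120 mm in outer diameter and 28 mm tall with a glass lens, at the end of the arm, 180 mm from the post; its underside is 236 mm and its top 264 mm above the table
- lamp_hinge (a point): point on the axis of the lamp's post, 250 mm above the table, at the height of the arm. The post is 20 mm thick, on a fixed round foot 110 mm in diameter, on the far side of the winder; the arm is a bar 16 mm wide and 14 mm tall
- short_spool: bystander: a low wide grey spool, 68 mm in diameter, 22 mm tall, with a 12 mm hole that is too small for the spindle; on the other side of the winder from the tall spool. Origin at the centre of its underside
- glue: bystander: white plastic glue bottle, 44 mm in diameter, 130 mm tall. Origin at the centre of its underside
- jar: bystander: brown glass jar, 64 mm in diameter, 85 mm tall. Origin at the centre of its underside
- screwdriver: bystander: screwdriver lying on the left, about 200 mm long. Origin under its middle, x along its length
- tape: bystander: roll of paper tape lying flat, 90 mm in diameter, 24 mm tall. Origin at the centre of its underside
Not all that is in view belongs to the job. What is shaped like the spool but blue or pink is not meant. Several things have the shape of the winder; the one meant has the colours described above.

How it is judged:
By the outcome, as a careful person would: the job done as asked, in the order asked, and still so for the second after the job is handed in, with the robot touching nothing.
It also fails if it takes over 58 s, if anything falls off the work surface, if the arm or the gripper's body presses on something with over 40 N, if the wrist force passes 120 N, or if a joint passes its speed limit or range.

ROBOT

A 7-joint arm with a two-finger parallel gripper is mounted at the origin on the work surface. World frame = base frame: x ahead of the robot, y to its left, z up, the work surface at z = 0. Lengths are in m, angles in rad, forces in N, time in s.
With the tool pointing down it reaches from about 0.4 to 0.85 m from the base axis. Payload 10.4 kg.
Tool frame: the origin (TCP) lies midway between the tips of the shut fingers; the grasp point (between the pads) lies r.grip_point_offset behind it (r.grip_point_offset is the distance from the TCP to the grasp point, in m); z points along the fingers, y is the line along which they close (so a half turn about z gives the same grasp; the last joint's range is limited). The gripper opens to 87 mm and grips with 3 to 60 N. Pads are 19 mm wide; open, the fingers measure 117 mm over their backs; the gripper's body (75 mm by 190 mm) begins 51 mm behind the grasp point.
Start: joints at [-1.22, 0.332, -0.065, 1.46, 0.022, 1.35, -0.088], TCP at [0.228, 0.582, 0.183] pointing down, gripper open.
Joint ranges: [-2.6, 2.6], [-0.5, 2.12], [-1.47, 1.34], [0.16, 2.42], [-1.27, 4.41], [0.06, 2.06], [-2.6, 2.6]. Speed limits (rad/s): [2.22, 2.22, 2.79, 2.79, 3.14, 3.14, 3.14].

INTERFACE

Orientations are given as a unit quaternion [x, y, z, w].
In Python, from bench import r gives the robot as it stands.
- The arm moves only by the tool play_rows, never from a script. Its arguments are lists of equal length, an entry for each row: "claw": the closure, from 0 (fully open) to 1 (shut); "delta_pos": the shift along the tool's x, y, z scaled (see below), a list of three; "delta_rot": the turn, a rotation vector about the tool's x, y, z scaled (see below), a list of three. A call has 1 to 8 rows; each row shifts and turns the commanded pose from where the row before left it, along the tool's axes as they then stand; what a row does not reach is not made up. The controller multiplies each number of a shift by 200 mm and each number of a turn by pi rad. A row lasts 1/10 s, in which the tool goes at most 50 mm and 8.59 degrees, less where a joint would pass 70% of its speed; a pose out of reach is approached as far as the arm can. A call with a number of a shift or a turn outside -1 to 1 is refused whole. A call with a gripper value outside its range is refused whole. The fingers move at their own pace and stop on an object; "squeeze" is the grip in N (left out, the last holds). Time passes only in rows, so rows that do not move let the fingers close. It gives the time, the measured TCP pose, the force, the opening and the grip force at its end, in the units of the state.
- r.read_state(): the state, without advancing time (a new reading comes with each control period).
- r.camera(name): name is "side" or "top"; returns a dict with "pixels" (384x512x3 uint8, red, green, blue), "camera_matrix" (3x3 intrinsics, pixels), "cam_to_world" (4x4, takes a point from camera to world coordinates). Camera axes: x right, y up, looking along -z (the intrinsics and any distortion apply to the point x, -y, -z); pixel columns grow to the right and rows downward; lengths in m; the calibration is good to about 2 mm. A picture is of the moment at which its call begins. There is no depth.
- r.close_job(): hands the job in; it is judged then, once.
The state is a dict: "time": time; "joint_positions": joint angles; "joint_vel": joint speeds; "joint_torque": joint torques, N m; "ee_pos": TCP position; "eef_rot": TCP orientation; "ft_force": force on the tool from outside, world axes, zero at the start; "torque": the same for the moment, N m; "width": finger opening in m; "grip_force": force on a finger pad.
Only numpy, scipy, OpenCV 4.12 (cv2) and the standard library are available. Lean on these libraries where they do the work, as an engineer would, in place of code of your own. Each camera call takes 0.05 s, during which the arm holds its last target. There are 200 camera calls.

## Working session

There is one attempt and no reset: what is moved stays moved. The work goes in short steps, Python scripts to look and compute and a tool call to move; the robot and the scene stay as the last step left them, time stands still between calls to the robot, and variables do not carry over. Pictures are saved under pics/ and viewed, at most 10 in all, crops included, and the job is handed in when it is done.

Besides the shell and the picture viewer there is one more tool, called after ">>>" as name(argument=value, ...), one argument or row to a line, values as JSON. play_rows: Moves the arm, as the interface text tells. Shifts and turns lie within -1 to 1; 1 stands for 200 mm of shift or pi rad of turn. Its arguments: {"type":"object","properties":{"claw":{"type":"array"},"delta_pos":{"type":"array"},"delta_rot":{"type":"array"},"squeeze":{"type":"number"}},"required":["claw","delta_pos","delta_rot"]}

```bash
mkdir -p pics; ls; python3 - <<'E'
from bench import r
import cv2
for n in("top","side"):
    c=r.camera(n); cv2.imwrite(f"pics/{n}0.png",cv2.cvtColor(c["pixels"],cv2.COLOR_RGB2BGR)); print(c["camera_matrix"],c["cam_to_world"],c.keys())
print(r.read_state(),r.grip_point_offset)
E
```

```text
pics
[[365.87513779   0.         256.08898839]
 [  0.         365.87513779 192.30830002]
 [  0.           0.           1.        ]] [[-0.01509519  0.98865819 -0.14942262  0.30253778]
 [-0.99956708 -0.01869535 -0.02271843 -0.03347255]
 [-0.02525427  0.14901499  0.9885124   1.20445567]
 [ 0.          0.          0.          1.        ]] dict_keys(['pixels', 'camera_matrix', 'cam_to_world'])
[[401.34060724   0.         257.84493973]
 [  0.         401.34060724 191.28769154]
 [  0.           0.           1.        ]] [[ 0.88659834  0.28003794 -0.36813332 -0.03132446]
 [-0.46251442  0.52835306 -0.71198557 -0.94983397]
 [-0.00487861  0.80151219  0.59795853  0.95638809]
 [ 0.          0.          0.          1.        ]] dict_keys(['pixels', 'camera_matrix', 'cam_to_world'])
{'time': 0.1, 'joint_positions': array([-1.21959896,  0.33282105, -0.0646559 ,  1.46083223,  0.02159927,
        1.34990374, -0.08847213]), 'joint_vel': array([ 0.00066575, -0.00060137,  0.00183858, -0.00262971, -0.00012864,
        0.00118471, -0.00075255]), 'joint_torque': array([ 2.02519026e-03, -6.24535847e+01,  2.50745245e-02, -3.90719748e+01,
       -6.14207215e-02,  3.64459539e-02,  4.10668338e-05]), 'ee_pos': array([0.22810928, 0.58147002, 0.18223768]), 'eef_rot': array([ 1.85810137e-01,  9.82585462e-01, -6.29201706e-04, -8.33627934e-05]), 'ft_force': array([-0.95952223, -0.27749923,  0.32583072]), 'torque': array([-0.01921678, -0.00640815,  0.00263257]), 'grip_force': 0.0, 'width': 0.0867426243347262} 0.0187
```

View pics/top0.png

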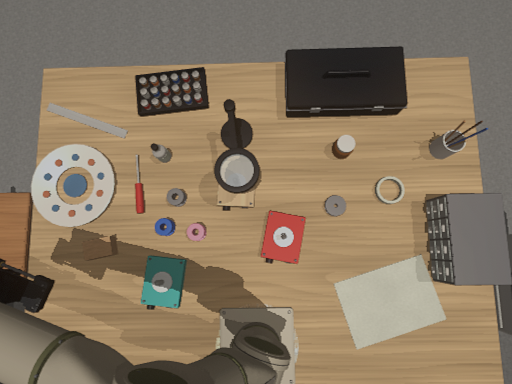

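View pics/side0.png

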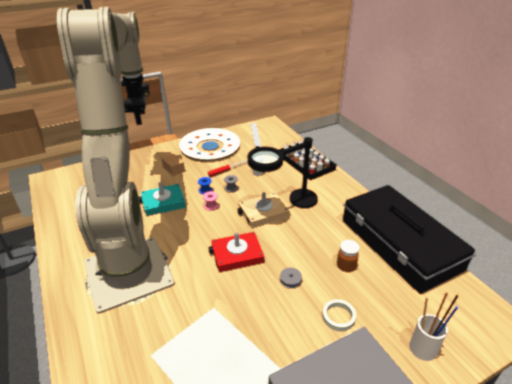

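Top view: lamp head at (237,171), plywood winder beneath it, grey tall spool at (176,197), and glue at (161,152). The screwdriver is at (139,185), and the post's foot is near (237,134). In the side view the winder's spindle is near (265,203). I'll enlarge both.

```bash
python3 - <<'E'
import cv2
a=cv2.imread("pics/top0.png")[90:220,120:270]; b=cv2.imread("pics/side0.png")[130:230,190:330]
cv2.imwrite("pics/c1.png",cv2.resize(a,None,fx=4.5,fy=4.5,interpolation=cv2.INTER_CUBIC))
cv2.imwrite("pics/c2.png",cv2.resize(b,None,fx=5,fy=5,interpolation=cv2.INTER_CUBIC))
E
```

```text
(no output)
```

View pics/c1.png

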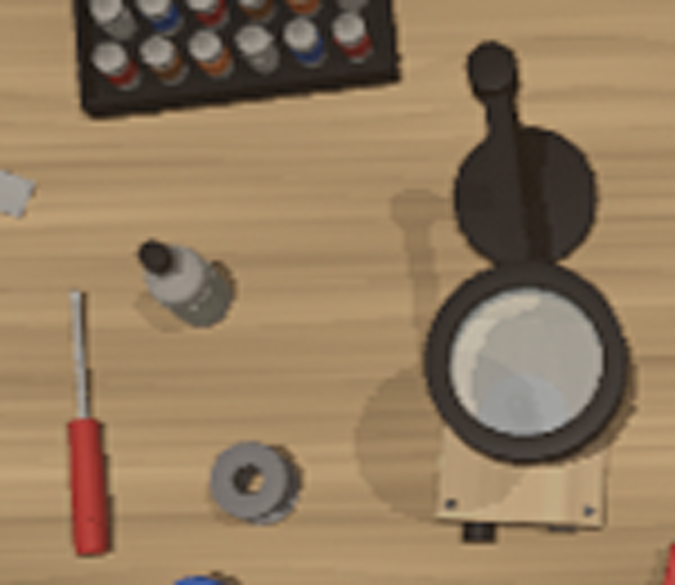

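View pics/c2.png

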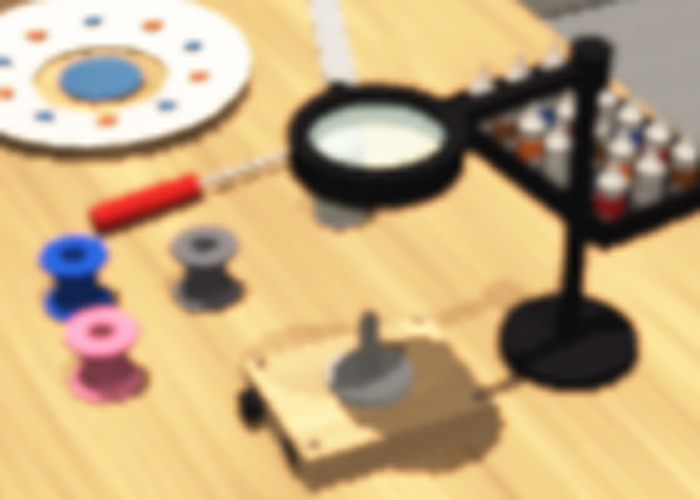

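Crop 1 shows the spool's top flange centred at (250,481), the head ring at (527,362) and the foot at (525,197). Crop 2 shows the spindle tip at (369,315), the plate at (371,375) and the spool's top at (204,245).

```bash
cat > h.py <<'E'
import numpy as np, cv2
from bench import r
from scipy.spatial.transform import Rotation as R
def ray(n,uv,z,c=None):
    c=c or r.camera(n); K=c["camera_matrix"];T=c["cam_to_world"]
    d=np.linalg.inv(K)@[uv[0],uv[1],1]; d=T[:3,:3]@(d*[1,-1,-1]); o=T[:3,3]
    return (o+d*(z-o[2])/d[2]).round(4)
def proj(c,p):
    T=c["cam_to_world"]; q=T[:3,:3].T@(np.array(p)-T[:3,3]); q=q*[1,-1,-1]; q=c["camera_matrix"]@q; return (q[:2]/q[2]).round(1)
E
python3 - <<'E'
from h import *
t,s=r.camera("top"),r.camera("side")
f=lambda u,v:(120+(u+.5)/4.5-.5,90+(v+.5)/4.5-.5)
g=lambda u,v:(190+(u+.5)/5-.5,130+(v+.5)/5-.5)
for n,uv,z in(("spooltop",(250,481),.05),("spoolhole",(249,480),.05),("flangeL",(210,481),.05),("flangeR",(291,481),.05),("head",(527,362),.25),("headL",(424,362),.25),("headR",(630,362),.25),("post",(493,68),.27),("foot",(525,197),.01),("boxBL",(437,518),.035),("boxBR",(603,526),.035),("screwtip",(77,295),.005),("screwbutt",(92,550),.015),("gluecap",(155,257),.13)):
    print(n,ray("top",f(*uv),z,t))
for n,uv,z in(("spintip",(369,314),.101),("plate",(371,375),.043),("spooltop",(204,245),.05),("head",(377,145),.25),("posttop",(593,48),.27),("foot",(569,340),.01),("boxcornL",(245,365),.035),("boxF",(303,460),.035),("boxR",(490,405),.035),("pinktop",(101,331),.05),("bluetop",(73,255),.05)):
    print(n,ray("side",g(*uv),z,s))
E
```

```text
spooltop [0.4684 0.2526 0.05  ]
spoolhole [0.4691 0.2534 0.05  ]
flangeL [0.4689 0.2813 0.05  ]
flangeR [0.4678 0.2233 0.05  ]
head [0.5078 0.0392 0.25  ]
headL [0.5091 0.1005 0.25  ]
headR [ 0.5066 -0.0218  0.25  ]
post [0.683  0.0567 0.27  ]
foot [0.6863 0.0581 0.01  ]
boxBL [0.4412 0.121  0.035 ]
boxBR [0.4333 0.0021 0.035 ]
screwtip [0.6191 0.3977 0.005 ]
screwbutt [0.4246 0.3765 0.015 ]
gluecap [0.6114 0.3003 0.13  ]
spintip [0.5097 0.0536 0.101 ]
plate [0.5127 0.0557 0.043 ]
spooltop [0.4697 0.2544 0.05  ]
head [0.508  0.0403 0.25  ]
posttop [0.6844 0.053  0.27  ]
foot [0.6878 0.0586 0.01  ]
boxcornL [0.4406 0.1185 0.035 ]
boxF [0.4306 0.003  0.035 ]
boxR [ 0.5769 -0.0062  0.035 ]
pinktop [0.3556 0.1883 0.05  ]
bluetop [0.3732 0.29   0.05  ]
```

>>> play_rows(
  claw=[1, 1, 1, 1, 1, 1, 1, 1],
  delta_pos=[
    [0, 0, -0.12],
    [0, 0, -0.12],
    [-0.14, -0.1, 0],
    [-0.14, -0.1, 0],
    [-0.14, -0.1, 0],
    [-0.14, -0.1, 0],
    [-0.14, -0.1, 0],
    [-0.14, -0.1, 0],
  ],
  delta_rot=[
    [0, 0, 0],
    [0, 0, 0],
    [0, 0, 0],
    [0, 0, 0],
    [0, 0, 0],
    [0, 0, 0],
    [0, 0, 0],
    [0, 0, 0],
  ],
  squeeze=20,
)

```text
time: 1.0
ee_pos: [0.3414, 0.4074, 0.2309]
eef_rot: [0.186, 0.983, 0.0, -0.0]
ft_force: [-0.2, 0.5, 0.1]
width: 0.0307
grip_force: 0.0
```

>>> play_rows(
  claw=[1, 1, 1, 1, 1, 1, 1, 1],
  delta_pos=[
    [-0.15, -0.115, 0],
    [-0.15, -0.115, 0],
    [-0.15, -0.115, 0],
    [-0.15, -0.115, 0],
    [-0.15, -0.115, 0],
    [-0.15, -0.115, 0],
    [-0.15, -0.115, 0],
    [-0.15, -0.115, 0],
  ],
  delta_rot=[
    [0, 0, 0],
    [0, 0, 0],
    [0, 0, 0],
    [0, 0, 0],
    [0, 0, 0],
    [0, 0, 0],
    [0, 0, 0],
    [0, 0, 0],
  ],
)

```text
time: 1.8
ee_pos: [0.4975, 0.1484, 0.231]
eef_rot: [0.186, 0.983, 0.0, 0.0]
ft_force: [1.5, -0.1, 0.2]
width: 0.0006
grip_force: 0.0
```

```bash
python3 - <<'E'
from h import *
s=r.read_state(); M=R.from_quat(s["eef_rot"]).as_matrix(); p=s["ee_pos"]; print(p,M.round(3))
P=np.array([.686,.057]); q=p[:2]
out=[]
for th in np.linspace(.1,1.45,24):
    t=np.array([np.sin(th),-np.cos(th)]); h=P-.18*np.array([np.cos(th),np.sin(th)]); w=h-.075*t
    d=M.T@np.append(w-q,0)/.2; out.append(d.round(3).tolist()); q=w
print(out, w)
E
```

```text
[0.49754612 0.14842181 0.23098084] [[-0.931  0.365  0.   ]
 [ 0.365  0.931  0.   ]
 [-0.     0.    -1.   ]]
[[-0.072, -0.158, -0.0], [-0.006, -0.057, -0.0], [-0.01, -0.056, -0.0], [-0.013, -0.056, -0.0], [-0.016, -0.055, -0.0], [-0.019, -0.054, -0.0], [-0.022, -0.053, -0.0], [-0.025, -0.051, -0.0], [-0.028, -0.05, -0.0], [-0.031, -0.048, -0.0], [-0.034, -0.046, -0.0], [-0.037, -0.044, -0.0], [-0.039, -0.042, -0.0], [-0.042, -0.039, -0.0], [-0.044, -0.037, -0.0], [-0.046, -0.034, -0.0], [-0.048, -0.031, -0.0], [-0.05, -0.029, -0.0], [-0.051, -0.026, -0.0], [-0.053, -0.023, -0.0], [-0.054, -0.019, -0.0], [-0.055, -0.016, -0.0], [-0.056, -0.013, -0.0], [-0.056, -0.01, -0.0]] [ 0.58985603 -0.11265063]
```

>>> play_rows(
  claw=[1, 1, 1, 1, 1, 1, 1, 1],
  delta_pos=[
    [-0.04, -0.08, 0],
    [-0.032, -0.078, 0],
    [-0.006, -0.057, 0],
    [-0.01, -0.056, 0],
    [-0.013, -0.056, 0],
    [-0.016, -0.055, 0],
    [-0.019, -0.054, 0],
    [-0.022, -0.053, 0],
  ],
  delta_rot=[
    [0, 0, 0],
    [0, 0, 0],
    [0, 0, 0],
    [0, 0, 0],
    [0, 0, 0],
    [0, 0, 0],
    [0, 0, 0],
    [0, 0, 0],
  ],
)

```text
time: 2.6
ee_pos: [0.4907, 0.0466, 0.231]
eef_rot: [0.186, 0.983, 0.0, 0.0]
ft_force: [-0.0, -0.2, 0.1]
width: 0.0006
grip_force: 0.0
```

>>> play_rows(
  claw=[1, 1, 1, 1, 1, 1, 1, 1],
  delta_pos=[
    [-0.025, -0.051, 0],
    [-0.028, -0.05, 0],
    [-0.031, -0.048, 0],
    [-0.034, -0.046, 0],
    [-0.037, -0.044, 0],
    [-0.039, -0.042, 0],
    [-0.042, -0.039, 0],
    [-0.044, -0.037, 0],
  ],
  delta_rot=[
    [0, 0, 0],
    [0, 0, 0],
    [0, 0, 0],
    [0, 0, 0],
    [0, 0, 0],
    [0, 0, 0],
    [0, 0, 0],
    [0, 0, 0],
  ],
)

```text
time: 3.4
ee_pos: [0.5173, -0.0405, 0.2309]
eef_rot: [0.186, 0.983, 0.0, 0.0]
ft_force: [0.6, -0.1, 0.7]
width: 0.0001
grip_force: 0.0
```

>>> play_rows(
  claw=[1, 1, 1, 1, 1, 1, 1, 1],
  delta_pos=[
    [-0.046, -0.034, 0],
    [-0.048, -0.031, 0],
    [-0.05, -0.029, 0],
    [-0.051, -0.026, 0],
    [-0.053, -0.023, 0],
    [-0.054, -0.019, 0],
    [-0.055, -0.016, 0],
    [-0.056, -0.013, 0],
  ],
  delta_rot=[
    [0, 0, 0],
    [0, 0, 0],
    [0, 0, 0],
    [0, 0, 0],
    [0, 0, 0],
    [0, 0, 0],
    [0, 0, 0],
    [0, 0, 0],
  ],
)

```text
time: 4.2
ee_pos: [0.5806, -0.1059, 0.2309]
eef_rot: [0.186, 0.983, 0.0, -0.0]
ft_force: [0.3, 1.6, -0.0]
width: 0.0005
grip_force: 0.0
```

>>> play_rows(
  claw=[1, 1, 1, 1, 0, 0],
  delta_pos=[
    [0.1, -0.03, 0],
    [0.15, -0.05, 0],
    [0.15, -0.05, 0],
    [0.15, 0.1, 0],
    [0.15, 0.2, 0],
    [0, 0.15, 0],
  ],
  delta_rot=[
    [0, 0, 0],
    [0, 0, 0],
    [0, 0, 0],
    [0, 0, 0],
    [0, 0, 0],
    [0, 0, 0],
  ],
)

```text
time: 4.8
ee_pos: [0.4714, 0.0083, 0.2318]
eef_rot: [0.185, 0.983, 0.001, 0.0]
ft_force: [0.1, 0.1, 0.3]
width: 0.0094
grip_force: 0.0
```

```bash
python3 - <<'E'
from h import *
t,s=r.camera("top")["pixels"],r.camera("side")["pixels"]
a=cv2.resize(t[90:230,150:350],(800,560),interpolation=cv2.INTER_CUBIC)
cv2.imwrite("pics/t1.png",a[...,::-1])
b=cv2.resize(s[130:240,190:350],(800,550),interpolation=cv2.INTER_CUBIC)
cv2.imwrite("pics/s1.png",b[...,::-1])
E
```

```text
(no output)
```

View pics/t1.png

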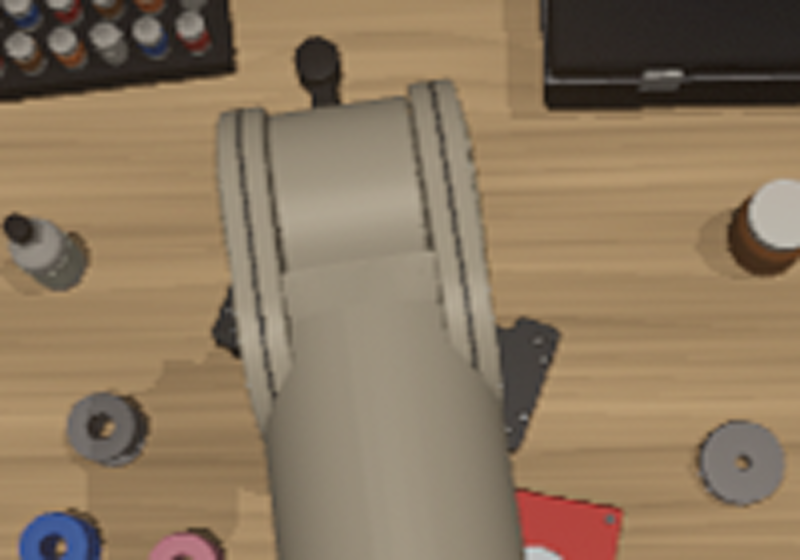

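View pics/s1.png

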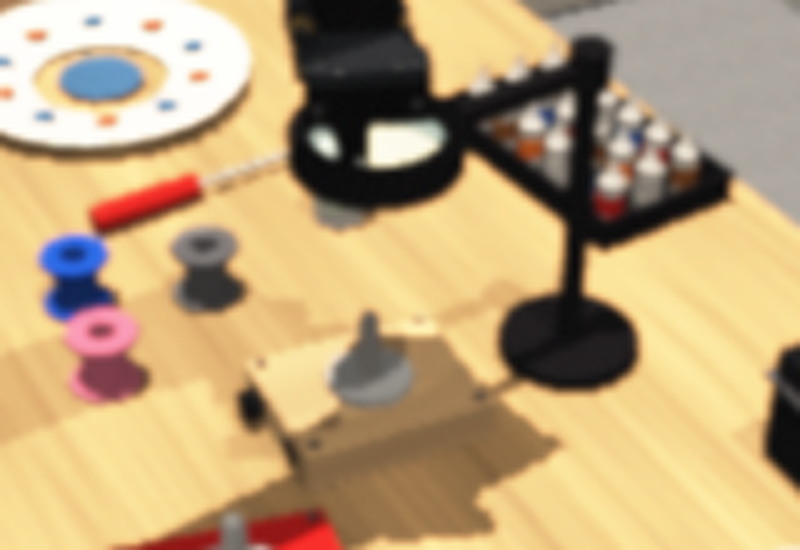

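The lamp head hasn't moved: it is still at (377,145) in the side crop, with the gripper drawn over it. I'll check where the TCP projects.

```bash
python3 - <<'E'
from h import *
t,s=r.camera("top"),r.camera("side"); st=r.read_state()
print(st["time"],st["ee_pos"],st["ft_force"],st["width"])
p=st["ee_pos"]
for z in (0,.02,.07,.12):
    q=p+[0,0,z]; print(z,(proj(s,q)-[190,130])*5, (proj(t,q)-[150,90])*4)
print("body ends at z+.07",[ (proj(t,p+np.array([.365*k,.931*k,.07]))-[150,90])*4 for k in(-.095,.095)])
# recheck heights from ring ellipse: triangulate head centre
import numpy as np
def line(c,uv):
    d=np.linalg.inv(c["camera_matrix"])@[*uv,1]; d=c["cam_to_world"][:3,:3]@(d*[1,-1,-1]); return c["cam_to_world"][:3,3],d/np.linalg.norm(d)
def tri(a,b):
    A=sum(np.eye(3)-np.outer(d,d) for o,d in(a,b)); B=sum((np.eye(3)-np.outer(d,d))@o for o,d in(a,b)); return np.linalg.solve(A,B)
print(tri(line(t,(120+527/4.5,90+362/4.5)),line(s,(190+377/5,130+145/5))))
print(tri(line(t,(120+493/4.5,90+68/4.5)),line(s,(190+593/5,130+48/5))))
E
```

```text
5.0 [0.47318581 0.00535225 0.23096418] [-0.65234662 -0.40670141  1.13801477] 0.02466153617517586
0 [353. 207.] [399.6 375.2]
0.02 [353. 181.] [398.4 370. ]
0.07 [353. 114.] [394.8 356. ]
0.12 [353.  44.] [391.2 340.4]
body ends at z+.07 [array([537.2, 408. ]), array([254.4, 305.2])]
[0.50743295 0.03795035 0.24975376]
[0.6854748  0.05525145 0.26630442]
```

```bash
python3 - <<'E'
from h import *
a=cv2.imread("pics/side0.png")[...,::-1].astype(int); st=r.read_state(); b=r.camera("side")["pixels"].astype(int)
d=abs(a-b).max(2)
print("arm",d[142:155,282:308].max(),"ring front",d[158:172,250:282].max(), d[150:172,246:284].max(1))
# lens region rows, grayscale new
print(b[148:174,244:286:2].mean(2).astype(int))
print(st["ee_pos"],st["width"])
E
```

```text
arm 13 ring front 237 [ 59 128 179 191 208 226 237 238 237 233 230 228 212 121  36  15   7   7
   7   7   7   8]
[[203 203 201 132  32  20  19  20  19  16  16  16  15  14  14  13  54 170
  153  87 141]
 [204 205 203 162  40  15  14  13  12  11  12  13  11  12  12  12  30  96
   74  33  66]
 [205 204 200 143  30  13  11  11  11  10  10  11  11  11  11  18  17  33
   25  29  32]
 [206 204 185  88  18  16  12  12  11  11  11  10   9  10  14  26  16  17
   18  24  27]
 [206 202 150  42  17  27  14  11  11  11   9  11  10  10  16  28  15  15
   17  19  20]
 [205 198 112  28  21  33  14  10  10  10  10  10  10  12  14  21  17  19
   16  16  17]
 [203 191  78  26  19  30  13  10  11  11  11  20  26  31  31  35  46  40
   18  16  17]
 [201 179  57  26  22  32  25  11   9  11  26  72  89 100  97  99 110  83
   18  16  19]
 [201 175  52  27  51  89  74  17  10   9  64 172 188 195 194 183 176 123
   23  16  17]
 [204 176  51  30  91 175 154  36  12  11 101 235 239 240 240 233 209 129
   25  16  13]
 [205 182  55  27 107 226 221  76  11  10 111 243 245 245 245 244 226 107
   20  16  16]
 [208 19
[... 682 characters left out ...]
14  17
   68 181 203]
 [195 200 197 117  28  13  13  12  13  13  14  13  14  15  13  15  15  33
  123 197 204]
 [195 197 202 164  66  19  14  13  13  13  14  13  14  13  16  15  27  79
  173 201 204]
 [194 196 199 183 115  46  23  16  13  13  13  13  14  15  20  36  76 146
  194 201 205]
 [195 194 195 183 148  87  56  32  22  17  17  24  26  35  58  99 151 192
  199 200 202]
 [195 194 194 182 158 119  99  72  53  38  37  68  74  96 134 172 196 204
  202 199 201]
 [195 195 194 188 162 124 119 109  95  75  77 135 146 167 191 202 207 205
  203 200 200]
 [195 195 194 193 171 125 119 119 118 108 117 179 190 197 203 206 208 206
  204 200 200]]
[0.47318581 0.00535225 0.23096418] 0.02466153617517586
```

>>> play_rows(
  claw=[1, 1, 1, 1, 1, 1, 1, 1],
  delta_pos=[
    [0.16, -0.065, 0],
    [0.16, -0.065, 0],
    [0.07, 0.18, 0],
    [0.07, 0.18, 0],
    [0.07, 0.18, 0],
    [0.07, 0.18, 0],
    [-0.15, 0.06, 0],
    [-0.15, 0.06, 0],
  ],
  delta_rot=[
    [0, 0, 0],
    [0, 0, 0],
    [0, 0, 0],
    [0, 0, 0],
    [0, 0, 0],
    [0, 0, 0],
    [0, 0, 0],
    [0, 0, 0],
  ],
)

```text
time: 5.85
ee_pos: [0.47, 0.1594, 0.2311]
eef_rot: [0.185, 0.983, 0.0, 0.0]
ft_force: [-0.1, -0.5, 0.3]
width: 0.0009
grip_force: 0.0
```

```bash
python3 - <<'E'
from h import *
a=cv2.imread("pics/side0.png")[...,::-1].astype(int); c=r.camera("side"); b=c["pixels"].astype(int)
d=abs(a-b).max(2); print("arm",d[142:155,282:308].max(),"ring",d[150:172,250:282].max())
st=r.read_state(); print(st["ee_pos"],st["ft_force"],st["width"],proj(c,st["ee_pos"]))
cv2.imwrite("pics/s2.png",cv2.resize(c["pixels"][80:240,190:350],(600,600),interpolation=cv2.INTER_CUBIC)[...,::-1])
E
```

```text
arm 8 ring 13
[0.47394513 0.15781764 0.23027008] [-1.93894871 -2.17329974 -0.91295002] 0.00041133766159286156 [240.5 150.1]
```

View pics/s2.png

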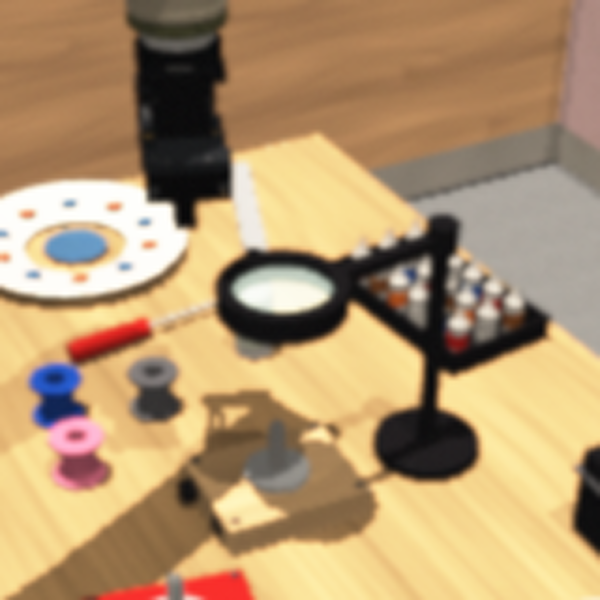

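```bash
python3 - <<'E'
from h import *
c=r.camera("side"); st=r.read_state(); M=R.from_quat(st["eef_rot"]).as_matrix(); p=st["ee_pos"]
k=lambda q:((proj(c,q)-[190,80])*3.75).round()
for n,v in(("tip",(0,0,0)),("nearL",(.0375,-.095,-.0697)),("nearR",(-.0375,-.095,-.0697)),("far1",(.0375,.095,-.0697)),("fingernear",(0,-.015,0)),("tip+35",(0,0,-.035))): print(n,k(p+M@np.array(v)))
print(st["joint_positions"],p,st["eef_rot"])
E
```

```text
tip [188. 264.]
nearL [149. 252.]
nearR [236. 248.]
far1 [139. 152.]
fingernear [189. 272.]
tip+35 [186. 231.]
[-0.65526424  0.01828115  0.24464466  1.72778062 -0.00297712  1.39679696
  0.78304235] [0.47186927 0.15749316 0.23016818] [ 1.87686766e-01  9.82228583e-01 -8.20794697e-04  1.24201359e-04]
```

The tip appears at (185,225) where the reported TCP projects to (188,264), and the body is also about 40 to 50 px too high. So the tool seems to be about 40 mm higher than reported and passed over the head. I'll measure this offset in a composite of views.

```bash
python3 - <<'E'
from h import *
c=r.camera("side"); t=r.camera("top")
S0=cv2.imread("pics/side0.png");T0=cv2.imread("pics/top0.png");S=c["pixels"][...,::-1];T=t["pixels"][...,::-1]
z=lambda I,v,u,h,w,f:cv2.resize(I[v:v+h,u:u+w],(int(w*f),int(h*f)),interpolation=cv2.INTER_CUBIC)
A=z(S0,65,100,65,80,5);B=z(T0,255,0,65,80,5);C=z(S,85,210,55,80,5);D=z(T,140,170,55,80,5)
cv2.imwrite("pics/m.png",np.vstack([np.hstack([A,B]),np.hstack([C,D])]))
M=R.from_quat([.1858101,.982585,-.00063,-.00008]).as_matrix();p0=np.array([.2281,.58147,.18224])
st=r.read_state();M1=R.from_quat(st["eef_rot"]).as_matrix();p1=st["ee_pos"]
for nm,cam,p,m,off,base in(("A",c,p0,M,(100,65),(0,0)),("B",t,p0,M,(0,255),(400,0)),("C",c,p1,M1,(210,85),(0,325)),("D",t,p1,M1,(170,140),(400,325))):
  for dz in(0,.04):
    print(nm,dz,[((proj(cam,p+[0,0,dz]+m@np.array(v))-off)*5+base).round().tolist() for v in((0,0,0),(.0375,-.095,-.0697),(-.0375,-.095,-.0697),(.0375,.095,-.0697),(-.0375,.095,-.0697))])
E
```

```text
A 0 [[212.0, 314.0], [130.0, 292.0], [230.0, 287.0], [165.0, 188.0], [257.0, 184.0]]
A 0.04 [[203.0, 269.0], [120.0, 244.0], [221.0, 239.0], [156.0, 143.0], [248.0, 138.0]]
B 0 [[620.0, 115.0], [672.0, 264.0], [734.0, 123.0], [344.0, 129.0], [408.0, -8.0]]
B 0.04 [[574.0, 122.0], [626.0, 278.0], [690.0, 131.0], [284.0, 137.0], [351.0, -7.0]]
C 0 [[147.0, 652.0], [95.0, 637.0], [211.0, 630.0], [82.0, 502.0], [187.0, 498.0]]
C 0.04 [[145.0, 602.0], [92.0, 582.0], [210.0, 575.0], [80.0, 451.0], [185.0, 446.0]]
D 0 [[518.0, 556.0], [638.0, 668.0], [693.0, 530.0], [290.0, 538.0], [348.0, 402.0]]
D 0.04 [[503.0, 544.0], [628.0, 660.0], [685.0, 515.0], [264.0, 523.0], [324.0, 382.0]]
```

View pics/m.png

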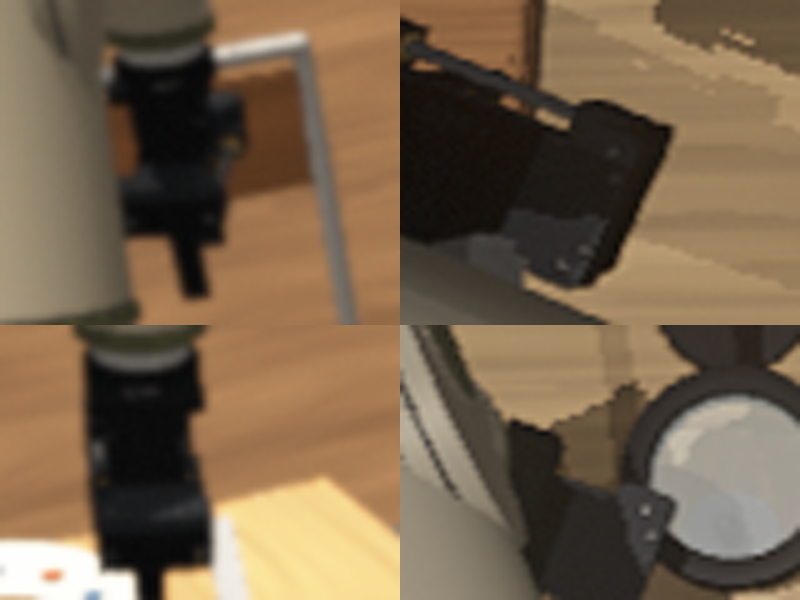

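The composite confirms it. The body's near bottom edge is at about (100,568)-(210,565) in panel C, which matches an offset of about +40 mm rather than 0. I'll refine this from the tip's edge.

```bash
python3 - <<'E'
from h import *
c=r.camera("side"); st=r.read_state(); M=R.from_quat(st["eef_rot"]).as_matrix(); p=st["ee_pos"]
print(c["pixels"][130:146,234:246].mean(2).astype(int))
for dz in(.03,.035,.04,.045,.05): print(dz,[proj(c,p+[0,0,dz]+M@np.array(v)).tolist() for v in((.0095,-.015,0),(-.0095,-.015,0),(.0095,.015,0),(-.0095,.015,0))])
# start pose, near finger open
a=cv2.imread("pics/side0.png").mean(2).astype(int); print(a[116:128,132:146])
M=R.from_quat([.1858101,.982585,-.00063,-.00008]).as_matrix();p=np.array([.2281,.58147,.18224])
for dz in(.03,.04,.05): print(dz,[proj(c,p+[0,0,dz]+M@np.array(v)).tolist() for v in((.0095,-.0585,0),(-.0095,-.0585,0),(.0095,-.0435,0),(-.0095,-.0435,0),(0,.05,0))])
E
```

```text
[[ 10  10  10  10  11  10  11  10  10  10   8  10]
 [ 10  10   9   9  11  10  10  10  10  11  11  11]
 [ 13  13  11   9  10   9  12  11  14  17  21  23]
 [ 51  41  24  13  10  10  11  18  35  51  64  69]
 [149 118  66  26  11  11  12  35  79 116 137 141]
 [234 197 113  40  12  11  14  51 120 170 187 189]
 [250 226 133  45  13  10  14  56 129 179 196 199]
 [252 232 139  47  11  10  13  51 123 177 195 199]
 [252 237 154  55  13  10  13  43 111 174 194 199]
 [252 245 186  77  20  15  15  44 112 175 196 200]
 [253 250 216 119  74  63  54  69 129 183 201 202]
 [253 252 239 209 192 168 140 137 166 194 205 205]
 [253 252 251 250 247 232 204 191 194 201 206 208]
 [253 253 253 253 251 235 206 199 201 202 205 208]
 [253 253 253 252 250 228 199 199 201 201 202 205]
 [253 253 253 252 245 213 191 198 202 202 202 203]]
0.03 [[236.4, 145.1], [241.9, 144.8], [235.8, 140.8], [241.3, 140.5]]
0.035 [[236.3, 143.8], [241.9, 143.5], [235.8, 139.5], [241.2, 139.2]]
0.04 [[236.3, 142.5], [241.8, 142.2], [235.7, 138.2], [241.2, 137.9]]
0.045 [[236.2, 141.2], [241.8, 140.9], [235.7, 137.0], [241.2, 136.7]]
0
[... 335 characters left out ...]
 11  32  73 108 121 124 125]
 [118 119 113  85  44  17   9  11  25  63 102 121 125 125]
 [121 122 117  93  53  22  11  10  21  57 101 121 125 126]
 [125 124 121 105  67  32  21  20  28  55  98 121 125 124]
 [126 127 126 118  89  62  54  55  64  79 105 120 124 124]
 [129 129 128 124 111 101  98 101 107 114 120 124 124 123]
 [130 129 129 128 125 123 122 122 124 125 125 124 124 122]
 [130 130 128 129 129 127 126 126 125 124 124 122 121 120]]
0.03 [[136.7, 127.9], [141.6, 127.7], [137.2, 126.2], [142.1, 125.9], [142.5, 115.6]]
0.04 [[136.3, 125.7], [141.2, 125.4], [136.8, 123.9], [141.7, 123.6], [142.1, 113.4]]
0.05 [[135.8, 123.4], [140.7, 123.1], [136.3, 121.6], [141.2, 121.4], [141.7, 111.2]]
```

The true tip height is about 43 mm above the reported value. I'll lower the tool 50 mm and push again.

>>> play_rows(
  claw=[1, 1, 1, 1, 1, 1, 1, 1],
  delta_pos=[
    [0, 0, 0.12],
    [0, 0, 0.13],
    [-0.07, -0.05, 0],
    [-0.07, -0.05, 0],
    [-0.07, -0.055, 0],
    [-0.006, -0.057, 0],
    [-0.01, -0.056, 0],
    [-0.013, -0.056, 0],
  ],
  delta_rot=[
    [0, 0, 0],
    [0, 0, 0],
    [0, 0, 0],
    [0, 0, 0],
    [0, 0, 0],
    [0, 0, 0],
    [0, 0, 0],
    [0, 0, 0],
  ],
)

```text
time: 6.9
ee_pos: [0.4889, 0.0815, 0.1812]
eef_rot: [0.185, 0.983, 0.0, 0.0]
ft_force: [1.0, 1.8, 0.6]
width: 0.0002
grip_force: 0.8
```

```bash
python3 - <<'E'
from h import *
a=cv2.imread("pics/side0.png")[...,::-1].astype(int); c=r.camera("side"); b=c["pixels"].astype(int)
d=abs(a-b).max(2); print("arm",d[142:155,282:308].max())
st=r.read_state(); print(st["ee_pos"],st["ft_force"])
E
```

```text
arm 115
[0.48889348 0.07910016 0.18124191] [-0.45888196 -1.38941375  1.42425357]
```

The arm is moving now, so I'll continue along the arc.

>>> play_rows(
  claw=[1, 1, 1, 1, 1, 1, 1, 1],
  delta_pos=[
    [-0.016, -0.055, 0],
    [-0.019, -0.054, 0],
    [-0.022, -0.053, 0],
    [-0.025, -0.051, 0],
    [-0.028, -0.05, 0],
    [-0.031, -0.048, 0],
    [-0.034, -0.046, 0],
    [-0.037, -0.044, 0],
  ],
  delta_rot=[
    [0, 0, 0],
    [0, 0, 0],
    [0, 0, 0],
    [0, 0, 0],
    [0, 0, 0],
    [0, 0, 0],
    [0, 0, 0],
    [0, 0, 0],
  ],
)

```text
time: 7.75
ee_pos: [0.5, -0.0094, 0.1809]
eef_rot: [0.186, 0.983, 0.0, -0.0]
ft_force: [0.1, 1.9, 0.3]
width: 0.0003
grip_force: 0.7
```

>>> play_rows(
  claw=[1, 1, 1, 1, 1, 1, 1, 1],
  delta_pos=[
    [-0.039, -0.042, 0],
    [-0.042, -0.039, 0],
    [-0.044, -0.037, 0],
    [-0.046, -0.034, 0],
    [-0.048, -0.031, 0],
    [-0.05, -0.029, 0],
    [-0.051, -0.026, 0],
    [-0.053, -0.023, 0],
  ],
  delta_rot=[
    [0, 0, 0],
    [0, 0, 0],
    [0, 0, 0],
    [0, 0, 0],
    [0, 0, 0],
    [0, 0, 0],
    [0, 0, 0],
    [0, 0, 0],
  ],
)

```text
time: 8.55
ee_pos: [0.5508, -0.085, 0.1809]
eef_rot: [0.186, 0.983, 0.0, -0.0]
ft_force: [-1.0, 1.2, 0.6]
width: 0.0003
grip_force: 0.7
```

>>> play_rows(
  claw=[1, 1, 1, 1, 1, 1, 1, 1],
  delta_pos=[
    [-0.054, -0.019, 0],
    [-0.055, -0.016, 0],
    [-0.056, -0.013, 0],
    [-0.056, -0.01, 0],
    [0.08, -0.03, 0],
    [0.15, -0.05, 0],
    [0.16, -0.06, 0],
    [0.16, -0.06, 0],
  ],
  delta_rot=[
    [0, 0, 0],
    [0, 0, 0],
    [0, 0, 0],
    [0, 0, 0],
    [0, 0, 0],
    [0, 0, 0],
    [0, 0, 0],
    [0, 0, 0],
  ],
)

```text
time: 9.35
ee_pos: [0.4696, -0.1089, 0.1809]
eef_rot: [0.186, 0.983, -0.0, 0.0]
ft_force: [0.1, -0.7, 0.5]
width: 0.0002
grip_force: 0.0
```

```bash
python3 - <<'E'
from h import *
S=r.camera("side"); T=r.camera("top"); st=r.read_state(); print(st["ee_pos"],st["ft_force"])
z=lambda I,v,u,h,w,f:cv2.resize(I[v:v+h,u:u+w],(int(w*f),int(h*f)),interpolation=cv2.INTER_CUBIC)
A=z(T["pixels"],90,150,100,200,4); A=A[:, :800][:300]
B=z(S["pixels"],130,190,75,200,4)
cv2.imwrite("pics/m2.png",np.vstack([A,B])[...,::-1])
# side crop saved for later
E
```

```text
[ 0.4677905  -0.10927976  0.18135251] [ 0.15313285 -0.33497943  0.07066156]
```

View pics/m2.png

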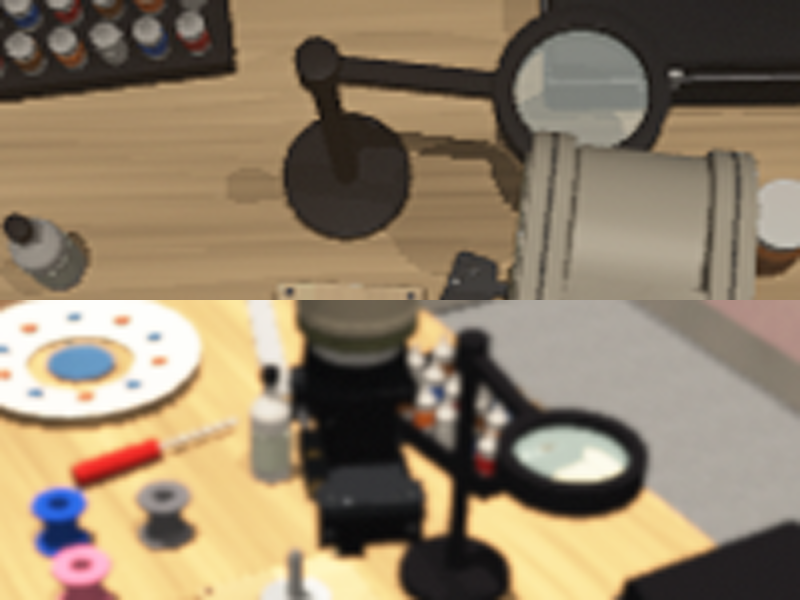

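The lamp is clear: its arm points right in the top panel with the head at about (580,95), and nothing else has moved. Next I'll open the gripper and go above the spool.

>>> play_rows(
  claw=[0, 0, 0, 0, 0, 0, 0, 0],
  delta_pos=[
    [0.08, 0.21, 0],
    [0.08, 0.21, 0],
    [0.08, 0.21, 0],
    [0.08, 0.21, 0],
    [0.08, 0.21, 0],
    [0.08, 0.21, 0],
    [0.08, 0.21, 0],
    [0.09, 0.21, 0],
  ],
  delta_rot=[
    [0, 0, 0],
    [0, 0, 0],
    [0, 0, 0],
    [0, 0, 0],
    [0, 0, 0],
    [0, 0, 0],
    [0, 0, 0],
    [0, 0, 0],
  ],
)

```text
time: 10.25
ee_pos: [0.4728, 0.2541, 0.1811]
eef_rot: [0.186, 0.983, 0.001, 0.0]
ft_force: [0.2, -0.2, -0.2]
width: 0.0562
grip_force: 0.0
```

```bash
python3 - <<'E'
from h import *
S=r.camera("side"); T=r.camera("top"); st=r.read_state(); print(st["ee_pos"],st["ft_force"],st["width"])
z=lambda I,v,u,h,w,f:cv2.resize(I[v:v+h,u:u+w],(int(w*f),int(h*f)),interpolation=cv2.INTER_CUBIC)
A=z(T["pixels"],160,205,60,80,5); B=z(S["pixels"],180,235,60,80,5); C=z(S["pixels"],120,190,60,80,5); D=z(T["pixels"],160,150,60,80,5)
cv2.imwrite("pics/m3.png",np.vstack([np.hstack([A,B]),np.hstack([C,D])])[...,::-1])
p=st["ee_pos"];M=R.from_quat(st["eef_rot"]).as_matrix()
for dz in(.035,.045): print(dz,[((proj(S,p+[0,0,dz]+M@np.array([0,y,0]))-[190,120])*5+[0,300]).tolist() for y in(-.0585,-.0435,.0435,.0585)])
E
```

```text
[0.4706842  0.25928449 0.18040823] [-0.5292845  -0.41703555 -0.16186864] 0.06462402286695977
0.035 [[195.0, 446.50000000000006], [193.49999999999994, 435.99999999999994], [187.00000000000003, 378.0], [185.99999999999994, 368.49999999999994]]
0.045 [[194.00000000000006, 434.5], [192.99999999999997, 424.00000000000006], [186.50000000000006, 366.50000000000006], [185.49999999999997, 357.0]]
```

View pics/m3.png

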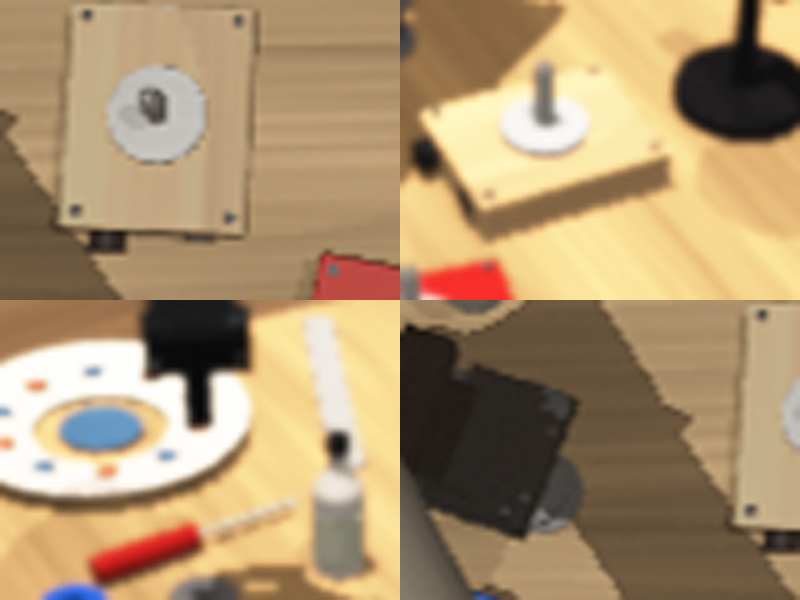

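Panel A: plate centre at (156,114). Panel B: plate at (544,124), spindle tip at (543,65), box corners visible. Panel C: near fingertip at (199,425), which fits an offset of about 0.045. The pose readings are noisy, so I'll average them.

```bash
cat >> h.py <<'E'
def avg(n=16):
    P=[];F=[]
    for _ in range(n): c=r.camera("side"); s=r.read_state(); P.append(s["ee_pos"]); F.append(s["ft_force"])
    return np.mean(P,0).round(4),np.std(P,0).round(4),np.mean(F,0).round(2),s
E
python3 - <<'E'
from h import *
S=r.camera("side"); T=r.camera("top")
f=lambda u,v,a,b:(a+(u+.5)/5-.5,b+(v+.5)/5-.5)
print("plate top",ray("top",f(156,114,205,160),.043,T))
print("plate side",ray("side",f(144,124,235,180),.043,S),"tip",ray("side",f(143,64,235,180),.101,S))
P=[ray("top",f(*q,205,160),.035,T) for q in((87,15),(238,19),(229,217),(76,210))]; print("screws mean",np.mean(P,0),P)
# numeric plate centroid: near-white low saturation in top
I=T["pixels"][160:220,205:285]; h=cv2.cvtColor(I,cv2.COLOR_RGB2HSV); m=((h[...,1]<40)&(h[...,2]>140)).astype(np.uint8)
n,l,s,c=cv2.connectedComponentsWithStats(m); k=1+s[1:,4].argmax(); cn=cv2.findContours((l==k).astype(np.uint8),0,2)[0][0]
e=cv2.fitEllipse(cn); print(e,ray("top",(205+e[0][0],160+e[0][1]),.043,T))
# spool gray flange numeric from initial top
I=cv2.cvtColor(cv2.imread("pics/top0.png"),cv2.COLOR_BGR2HSV)[180:215,160:195]; m=((I[...,1]<40)&(I[...,2]<150)).astype(np.uint8)
cn=max(cv2.findContours(m,0,2)[0],key=cv2.contourArea); e=cv2.fitEllipse(cn);print("spool blob",e,ray("top",(160+e[0][0],180+e[0][1]),.04,T))
print(avg()[:3])
E
```

```text
plate top [0.5117 0.0583 0.043 ]
plate side [0.5119 0.0574 0.043 ] tip [0.509  0.0539 0.101 ]
screws mean [0.5128   0.057975 0.035   ] [array([0.58  , 0.1038, 0.035 ]), array([0.5752, 0.0047, 0.035 ]), array([0.4448, 0.0123, 0.035 ]), array([0.4512, 0.1111, 0.035 ])]
((30.881725311279297, 22.362159729003906), (18.37766456604004, 19.01681900024414), 73.67530822753906) [0.5118 0.058  0.043 ]
spool blob ((15.86878776550293, 16.90495491027832), (15.936482429504395, 18.41567611694336), 122.71489715576172) [0.4684 0.2528 0.04  ]
(array([0.4721, 0.2514, 0.181 ]), array([0.0004, 0.0005, 0.0001]), array([ 0.17, -0.27,  0.3 ]))
```

>>> play_rows(
  claw=[0, 0, 0, 0, 0, 0, 0, 0],
  delta_pos=[
    [0.018, 0.006, 0],
    [0, 0, 0.17],
    [0, 0, 0.17],
    [0, 0, 0.17],
    [0, 0, 0.17],
    [0, 0, 0.17],
    [0, 0, 0.12],
    [0, 0, 0.04],
  ],
  delta_rot=[
    [0, 0, 0],
    [0, 0, 0],
    [0, 0, 0],
    [0, 0, 0],
    [0, 0, 0],
    [0, 0, 0],
    [0, 0, 0],
    [0, 0, 0],
  ],
)

```text
time: 12.05
ee_pos: [0.467, 0.2537, -0.0235]
eef_rot: [0.186, 0.983, -0.001, -0.001]
ft_force: [-0.0, 0.3, 1.2]
width: 0.0874
grip_force: 0.0
```

```bash
python3 - <<'E'
from h import *
p,sd,f,s=avg(6); print(p,f,s["width"])
S=r.camera("side")
a=cv2.imread("pics/side0.png")
I=S["pixels"][160:205,212:252]
print(I[:, 8:34].mean(2).astype(int))
M=R.from_quat(s["eef_rot"]).as_matrix()
for dz in(.04,.045): print(dz,[(proj(S,p+[0,0,dz]+M@np.array([x,y,0]))-[220,160]).tolist() for y in(-.0585,-.0435) for x in(.0095,-.0095)])
E
```

```text
[ 0.469   0.2547 -0.0207] [-0.32 -0.1   0.21] 0.08692317442679579
[[ 69  65  52 ... 212 214 208]
 [ 98  83  67 ... 208 209 200]
 [142 104  79 ... 188 183 182]
 ...
 [111 110 110 ... 214 229 232]
 [112 111 110 ... 221 231 232]
 [112 112 111 ... 229 231 231]]
0.04 [[8.900000000000006, 33.900000000000006], [13.800000000000011, 33.5], [8.699999999999989, 31.599999999999994], [13.599999999999994, 31.19999999999999]]
0.045 [[8.800000000000011, 32.900000000000006], [13.699999999999989, 32.5], [8.599999999999994, 30.5], [13.5, 30.19999999999999]]
```

>>> play_rows(
  claw=[1, 1, 1, 1, 1, 1, 1, 1],
  delta_pos=[
    [0, 0, 0],
    [0, 0, 0],
    [0, 0, 0],
    [0, 0, 0],
    [0, 0, 0],
    [0, 0, 0],
    [0, 0, 0],
    [0, 0, 0],
  ],
  delta_rot=[
    [0, 0, 0],
    [0, 0, 0],
    [0, 0, 0],
    [0, 0, 0],
    [0, 0, 0],
    [0, 0, 0],
    [0, 0, 0],
    [0, 0, 0],
  ],
  squeeze=15,
)

```text
time: 13.2
ee_pos: [0.4688, 0.2544, -0.021]
eef_rot: [0.186, 0.983, 0.0, -0.0]
ft_force: [-0.5, 0.6, -0.1]
width: 0.0555
grip_force: 15.0
```

>>> play_rows(
  claw=[1, 1, 1, 1],
  delta_pos=[
    [0, 0, -0.05],
    [0, 0, -0.2],
    [0, 0, -0.2],
    [0, 0, -0.2],
  ],
  delta_rot=[
    [0, 0, 0],
    [0, 0, 0],
    [0, 0, 0],
    [0, 0, 0],
  ],
)

```text
time: 13.6
ee_pos: [0.4686, 0.2541, 0.1111]
eef_rot: [0.186, 0.983, 0.0, 0.0]
ft_force: [0.8, 0.4, -1.1]
width: 0.0553
grip_force: 15.0
```

>>> play_rows(
  claw=[1, 1, 1, 1, 1, 1, 1, 1],
  delta_pos=[
    [-0.06, -0.09, 0],
    [-0.08, -0.12, 0],
    [-0.09, -0.135, 0],
    [-0.09, -0.135, 0],
    [-0.09, -0.135, 0],
    [-0.08, -0.12, 0],
    [-0.068, -0.1, 0],
    [0, 0, 0],
  ],
  delta_rot=[
    [0, 0, 0],
    [0, 0, 0],
    [0, 0, 0],
    [0, 0, 0],
    [0, 0, 0],
    [0, 0, 0],
    [0, 0, 0],
    [0, 0, 0],
  ],
)

```text
time: 14.4
ee_pos: [0.5124, 0.0542, 0.1097]
eef_rot: [0.188, 0.982, -0.0, 0.0]
ft_force: [-0.6, 0.0, -0.3]
width: 0.0557
grip_force: 15.0
```

```bash
python3 - <<'E'
from h import *
p,sd,f,s=avg(10); print(p,sd,f,s["width"],s["grip_force"],s["eef_rot"])
S=r.camera("side"); np.save("s3.npy",S["pixels"])
q=np.array([p[0],p[1],0])
for z in (.12,.125,.13,.135): print(z,[proj(S,q+[0,0,z]+np.array(d)*.028).tolist() for d in((0,0,0),(.887,-.462,0),(-.887,.462,0),(-.46,-.887,0))])
np.set_printoptions(linewidth=250,threshold=99999)
print(S["pixels"][166:206,244:286].max(2))
E
```

```text
[0.5117 0.0587 0.1091] [0.0001 0.0008 0.0002] [ 0.16  0.29 -0.52] 0.05518604612462154 14.999801792873768 [ 1.85410269e-01  9.82661196e-01  4.47506093e-05 -6.71866966e-05]
0.12 [[263.2, 187.2], [271.2, 187.1], [255.3, 187.2], [263.3, 191.9]]
0.125 [[263.2, 186.0], [271.2, 186.0], [255.3, 186.1], [263.4, 190.8]]
0.13 [[263.2, 184.9], [271.2, 184.8], [255.3, 184.9], [263.4, 189.6]]
0.135 [[263.3, 183.7], [271.2, 183.7], [255.3, 183.8], [263.4, 188.4]]
[[243 245 247 249 250 250 248 243 205 116  50  31  30  31  34  38  42  51  55  55  55  55  56  56  56  56  55  55  56  56  57  59  57  86 167 230 244 247 248 248 248 248]
 [243 244 246 247 249 249 248 241 200 114  49  34  37  41  44  50  60  78  73  59  54  54  56  56  56  55  54  52  54  53  53  53  52  75 153 226 242 246 247 248 248 248]
 [242 243 244 246 247 248 244 234 191 112  52  38  46  48  50  51  66  93  82  56  47  48  50  52  50  48  47  45  45  44  43  39  38  66 149 226 242 245 247 248 248 248]
 [242 242 243 244 245 244 240 231 188 116  57  35  38  42  42  41  45  56  50  36  33  32  34  33  33  31  31  29  30  28  28  27  27 
[... 5493 characters left out ...]
57 152 149 145]
 [253 253 251 250 250 250 250 250 250 250 247 235 189 134 106 100  98  94  92  91  91  92 105 131 146 151 152 155 161 164 166 166 167 167 167 165 164 160 156 151 150 148]
 [254 253 251 250 250 250 250 249 249 247 241 208 144 107  99  99  98  94  92  91  91  92 106 131 146 150 151 154 159 164 166 166 165 166 166 165 161 158 155 151 151 151]
 [254 253 250 249 249 249 248 247 245 238 218 166 117 101  99  99  99  96  93  92  91  95 113 135 147 150 150 151 155 161 164 165 165 165 165 163 160 157 156 155 154 153]
 [254 252 250 248 248 247 245 239 229 197 154 121 104 100  99  99  99  97  96  94  95 103 126 143 148 149 150 149 151 159 165 167 167 166 163 160 158 157 157 157 156 155]]
```

```bash
python3 - <<'E'
from h import *
S=r.camera("side");T=r.camera("top")
a=cv2.imread("pics/side0.png").max(2)
np.set_printoptions(linewidth=250,threshold=99999)
print(a[172:196,220:242])
for z in(0,.006,.044,.05): print(z,[proj(S,np.array([.469,.2535,z])+np.array(d)*.028).tolist() for d in((0,0,0),(.887,-.462,0),(-.887,.462,0),(-.46,-.887,0),(.46,.887,0))])
print("spindle",[proj(S,[.512,.0577,z]).tolist() for z in(.043,.091,.101)])
# top: is the spool visible? pixels around projected spool
q=proj(T,[.512,.058,.13]);print(q,T["pixels"][int(q[1])-2:int(q[1])+3:2,int(q[0])-12:int(q[0])+13:2].max(2))
E
```

```text
[[123 119 124 143 176 198 212 231 241 244 245 244 244 244 244 244 243 240 238 237 237 237]
 [129 147 181 214 236 244 245 246 246 246 245 244 242 242 243 244 244 242 240 238 237 237]
 [196 216 238 247 249 249 248 245 241 238 236 235 234 233 236 241 243 243 242 241 239 238]
 [241 245 249 251 250 247 240 229 215 203 195 193 195 198 212 228 236 242 243 242 241 239]
 [247 248 249 250 247 234 207 181 168 158 152 153 156 161 172 190 215 235 243 243 242 240]
 [247 248 248 246 233 200 169 153 139 124 118 119 126 140 153 163 184 222 239 243 243 242]
 [247 247 246 238 208 171 156 142 117  90  81  80  91 120 145 156 168 202 233 242 244 243]
 [245 247 245 229 188 161 154 143 120  93  81  85 102 127 146 155 162 194 230 241 243 244]
 [243 246 244 231 189 158 153 150 139 122 115 122 137 147 151 151 164 206 233 241 243 243]
 [240 243 245 240 212 167 147 146 147 145 143 145 147 145 140 151 188 227 239 241 242 243]
 [238 240 244 244 233 201 157 130 126 130 131 131 126 115 116 167 223 240 243 242 241 241]
 [239 238 241 243 240 229 184 116  84  83  85  83  79  72  95 172 230 242 244 243 241 241]
 [240 23
[... 964 characters left out ...]
246 248 250 250 250 250 249]
 [249 248 248 247 247 246 245 244 241 239 239 241 244 244 244 245 247 248 250 250 250 250]]
0 [[230.9, 189.0], [237.9, 188.9], [223.9, 189.0], [230.5, 193.2], [231.2, 184.9]]
0.006 [[230.8, 187.8], [237.8, 187.7], [223.8, 187.8], [230.5, 191.9], [231.2, 183.7]]
0.044 [[230.4, 180.0], [237.5, 180.0], [223.3, 180.0], [230.0, 184.1], [230.8, 176.0]]
0.05 [[230.3, 178.8], [237.4, 178.7], [223.2, 178.8], [229.9, 182.9], [230.7, 174.8]]
spindle [[263.4, 204.3], [263.4, 193.8], [263.4, 191.6]]
[233.6 177.2] [[151 150 149 148 146 144 141 137 134 128 122 113  99]
 [150 149 149 149 146 145 142 138 134 129 123 114 102]
 [151 149 149 148 146 144 143 139 135 130 124 116 104]]
```

Numerically, the held spool and the spindle share image column 263.4, and the depth agrees to about 2 mm. I'll lower the spool in stages and watch the force.

>>> play_rows(
  claw=[1, 1, 1, 1, 1, 1, 1],
  delta_pos=[
    [-0.002, -0.005, 0],
    [0, 0, 0.05],
    [0, 0, 0.05],
    [0, 0, 0.04],
    [0, 0, 0.03],
    [0, 0, 0.03],
    [0, 0, 0],
  ],
  delta_rot=[
    [0, 0, 0],
    [0, 0, 0],
    [0, 0, 0],
    [0, 0, 0],
    [0, 0, 0],
    [0, 0, 0],
    [0, 0, 0],
  ],
)

```text
time: 15.75
ee_pos: [0.5112, 0.057, 0.068]
eef_rot: [0.186, 0.983, -0.0, -0.001]
ft_force: [-1.0, -0.7, 0.7]
width: 0.0553
grip_force: 15.0
```

```bash
python3 - <<'E'
from h import *
p,sd,f,s=avg(8); print(p,sd,f,s["width"],s["torque"],s["time"])
E
```

```text
[0.5119 0.0571 0.0691] [0.0002 0.     0.0002] [-0.18  0.1  -0.12] 0.05594590918224123 [ 0.00769565 -0.03200917  0.0809293 ] 16.15
```

>>> play_rows(
  claw=[1, 1, 1, 1, 1, 1],
  delta_pos=[
    [0, 0, 0.04],
    [0, 0, 0.04],
    [0, 0, 0.04],
    [0, 0, 0.04],
    [0, 0, 0.04],
    [0, 0, 0],
  ],
  delta_rot=[
    [0, 0, 0],
    [0, 0, 0],
    [0, 0, 0],
    [0, 0, 0],
    [0, 0, 0],
    [0, 0, 0],
  ],
)

```text
time: 16.75
ee_pos: [0.5109, 0.0569, 0.0275]
eef_rot: [0.186, 0.983, -0.0, -0.001]
ft_force: [0.3, 0.2, 0.3]
width: 0.0557
grip_force: 15.0
```

```bash
python3 - <<'E'
from h import *
p,sd,f,s=avg(8); print(p,sd,f,s["width"],s["torque"],s["time"])
S=r.camera("side")["pixels"]; np.set_printoptions(linewidth=250,threshold=99999)
print(S[184:216,250:278].max(2))
E
```

```text
[0.5119 0.0571 0.0291] [0.0003 0.0001 0.0004] [ 0.17 -0.28  0.01] 0.05541339030679163 [0.02831455 0.04432041 0.00269501] 17.15
[[238 241 241 227 160  77  36  33  30  27  29  29  32  36  41  47  51  52  52  54  56  56  55  54  54  72 136 208]
 [229 236 238 221 147  63  29  27  29  29  32  35  40  47  52  54  56  55  56  57  56  56  56  57  60  61  89 161]
 [225 229 234 218 146  62  30  31  34  38  40  47  52  54  55  56  56  56  56  56  55  55  56  59  67  68  71 128]
 [224 226 230 212 144  62  35  40  46  50  54  57  57  56  56  56  56  56  56  56  55  56  57  58  70  69  63 110]
 [226 225 224 207 144  65  42  50  56  56  59  68  64  57  56  56  56  54  53  52  52  52  54  52  55  55  52  93]
 [228 226 223 208 147  67  40  48  51  50  56  73  69  55  50  49  47  45  44  42  40  40  41  37  36  35  34  83]
 [228 227 225 210 151  70  34  36  35  34  36  43  41  35  34  32  30  30  29  28  27  27  25  25  25  24  26  78]
 [228 228 227 214 161  83  34  26  25  24  23  22  23  23  22  20  21  19  20  21  19  19  18  18  18  17  21  78]
 [228 228 228 219 178 104  41  20  18  19  17  17  17
[... 2007 characters left out ...]
 158 158]
 [118 113 112 113 113 112 112 110 109 107 106 104 104 105 105 105 105 104 107 117 131 148 157 158 157 158 159 159]
 [118 113 113 113 114 115 115 117 115 115 113 111 110 108 108 107 107 105 110 126 141 152 156 158 159 159 160 160]
 [120 115 115 116 117 118 118 118 117 118 115 113 111 110 109 107 106 105 106 116 134 150 157 159 160 160 159 159]
 [122 118 118 118 118 118 117 116 114 112 111 109 107 106 105 105 106 106 107 109 120 142 155 158 158 158 157 154]
 [124 119 118 116 116 114 111 110 108 107 107 106 108 108 109 109 110 111 110 111 115 134 150 154 152 150 148 142]
 [124 118 116 113 112 111 110 108 108 111 116 117 122 125 127 128 127 127 125 122 120 126 139 143 139 135 134 132]]
```

>>> play_rows(
  claw=[1, 1, 1, 1],
  delta_pos=[
    [0, 0, 0.01],
    [0, 0, 0.01],
    [0, 0, 0.01],
    [0, 0, 0],
  ],
  delta_rot=[
    [0, 0, 0],
    [0, 0, 0],
    [0, 0, 0],
    [0, 0, 0],
  ],
)

```text
time: 17.6
ee_pos: [0.5115, 0.0571, 0.0225]
eef_rot: [0.186, 0.983, -0.0, -0.0]
ft_force: [0.1, -0.1, -0.7]
width: 0.0553
grip_force: 15.0
```

>>> play_rows(
  claw=[1, 1],
  delta_pos=[
    [0, 0, 0.005],
    [0, 0, 0],
  ],
  delta_rot=[
    [0, 0, 0],
    [0, 0, 0],
  ],
)

```text
time: 17.8
ee_pos: [0.5118, 0.0571, 0.022]
eef_rot: [0.186, 0.983, 0.0, 0.0]
ft_force: [-0.0, 0.2, -0.9]
width: 0.0553
grip_force: 15.0
```

>>> play_rows(
  claw=[1, 1],
  delta_pos=[
    [0, 0, 0.005],
    [0, 0, 0],
  ],
  delta_rot=[
    [0, 0, 0],
    [0, 0, 0],
  ],
)

```text
time: 18.0
ee_pos: [0.5119, 0.0571, 0.0218]
eef_rot: [0.186, 0.983, 0.0, 0.0]
ft_force: [-5.0, -1.5, 12.1]
width: 0.0553
grip_force: 15.0
```

The plate contact came at the predicted height. I'll release and retreat.

>>> play_rows(
  claw=[1, 0, 0, 0, 0, 0, 0, 0],
  delta_pos=[
    [0, 0, -0.003],
    [0, 0, 0],
    [0, 0, 0],
    [0, 0, 0],
    [0, 0, 0],
    [0, 0, 0],
    [0, 0, 0],
    [0, 0, 0],
  ],
  delta_rot=[
    [0, 0, 0],
    [0, 0, 0],
    [0, 0, 0],
    [0, 0, 0],
    [0, 0, 0],
    [0, 0, 0],
    [0, 0, 0],
    [0, 0, 0],
  ],
)

```text
time: 18.8
ee_pos: [0.5118, 0.0571, 0.0215]
eef_rot: [0.186, 0.983, 0.0, -0.0]
ft_force: [-0.6, -0.1, 0.2]
width: 0.0864
grip_force: 0.0
```

>>> play_rows(
  claw=[0, 0, 0, 0, 0, 0, 0, 0],
  delta_pos=[
    [0, 0, 0],
    [0, 0, 0],
    [0, 0, -0.05],
    [0, 0, -0.15],
    [0, 0, -0.2],
    [0, 0, -0.2],
    [0, 0, -0.2],
    [0, 0, -0.1],
  ],
  delta_rot=[
    [0, 0, 0],
    [0, 0, 0],
    [0, 0, 0],
    [0, 0, 0],
    [0, 0, 0],
    [0, 0, 0],
    [0, 0, 0],
    [0, 0, 0],
  ],
)

```text
time: 19.6
ee_pos: [0.513, 0.0571, 0.2061]
eef_rot: [0.186, 0.983, 0.001, 0.002]
ft_force: [0.8, 0.4, -0.0]
width: 0.087
grip_force: 0.0
```

>>> play_rows(
  claw=[0, 0, 0, 0, 0, 0, 0, 0],
  delta_pos=[
    [0.08, 0.2, 0],
    [0.08, 0.2, 0],
    [0.08, 0.2, 0],
    [0.08, 0.2, 0],
    [0.08, 0.2, 0],
    [0.08, 0.2, 0],
    [0, 0, 0],
    [0, 0, 0],
  ],
  delta_rot=[
    [0, 0, 0],
    [0, 0, 0],
    [0, 0, 0],
    [0, 0, 0],
    [0, 0, 0],
    [0, 0, 0],
    [0, 0, 0],
    [0, 0, 0],
  ],
)

```text
time: 20.4
ee_pos: [0.5097, 0.3164, 0.2018]
eef_rot: [0.185, 0.983, -0.0, 0.0]
ft_force: [0.8, -0.4, 0.4]
width: 0.0869
grip_force: 0.0
```

```bash
python3 - <<'E'
from h import *
S=r.camera("side");T=r.camera("top");s=r.read_state();print(s["time"],s["ee_pos"],s["width"],s["ft_force"])
np.set_printoptions(linewidth=250,threshold=99999)
for z in(.043,.093): print(z,proj(S,[.512,.0577,z]),proj(S,np.array([.512,.0577,z])+np.array([-.46,-.887,0])*.028),proj(S,np.array([.512,.0577,z])+np.array([.46,.887,0])*.028),proj(T,[.512,.0577,z]))
print(S["pixels"][182:216,250:278].max(2))
print(T["pixels"][168:198,220:252].max(2))
# bystanders vs start
for n,c in(("side",S),("top",T)):
    a=cv2.imread(f"pics/{n}0.png")[...,::-1].astype(int); d=abs(a-c["pixels"]).max(2)>60
    k,l,st,ce=cv2.connectedComponentsWithStats(d.astype(np.uint8)); print(n,[(q[:5].tolist()) for q in st[1:] if q[4]>25])
E
```

```text
20.5 [0.51058766 0.31424017 0.20207636] 0.08701327453571657 [ 0.39948642 -0.26999981  0.71880932]
0.043 [263.4 204.3] [263.5 209.2] [263.3 199.6] [236.  182.3]
0.093 [263.4 193.4] [263.5 198.2] [263.3 188.8] [234.7 179.5]
[[133 134 136 136 136 135 135 138 153 193 232 246 249 250 250 249 247 246 245 245 245 244 242 240 239 241 243 244]
 [133 134 135 136 137 136 136 146 186 228 242 247 249 250 250 250 249 247 246 245 245 244 244 242 240 239 240 243]
 [133 134 134 136 137 136 137 164 218 239 244 246 248 249 250 250 250 249 247 246 245 245 245 244 242 240 239 241]
 [132 133 135 135 136 137 147 188 230 242 244 245 246 248 249 250 250 250 249 247 246 245 244 244 244 242 240 240]
 [133 133 134 135 136 138 162 216 238 243 244 245 246 247 248 249 250 250 250 249 247 246 245 244 244 243 242 240]
 [134 133 135 142 146 150 175 227 241 243 243 244 245 245 246 247 248 250 250 250 249 248 246 244 244 243 243 242]
 [136 136 149 175 190 196 209 234 243 243 242 240 239 238 239 241 244 247 249 250 250 249 247 246 244 243 243 243]
 [140 152 185 221 234 237 239 241 241 238 233 225 215 211 212 219 227 235
[... 7750 characters left out ...]
 74], [112, 240, 9, 8, 46], [86, 244, 9, 9, 54], [154, 272, 10, 11, 50], [138, 282, 14, 7, 56]]
top [[67, 93, 206, 214, 5885], [235, 95, 82, 51, 1686], [84, 146, 30, 48, 387], [214, 149, 47, 45, 810], [38, 151, 29, 30, 315], [72, 154, 7, 6, 32], [64, 174, 23, 23, 417], [232, 176, 7, 7, 31], [167, 192, 8, 8, 31], [86, 204, 6, 6, 29], [139, 213, 29, 40, 255], [51, 228, 53, 51, 1312], [87, 231, 89, 82, 2757], [0, 259, 25, 44, 605], [173, 259, 11, 12, 69], [181, 258, 56, 103, 2673], [25, 273, 30, 40, 827], [170, 281, 7, 9, 31], [24, 313, 179, 71, 4802], [276, 315, 10, 11, 52], [0, 323, 22, 61, 1087], [281, 329, 7, 14, 61], [269, 344, 22, 21, 144], [198, 359, 16, 25, 183], [282, 364, 12, 15, 86]]
```

```bash
python3 -c "
from bench import r
print(r.close_job())"
```

```text
the job is handed in; nothing more can be done
None
```

The lamp is swung about 85° to the right, clear of the winder. The tall spool was lowered over the spindle until it pressed on the plate (about 12 N), then released, and the job is handed in; the last camera check showed it upright and seated.

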